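# Present a gingerbread ball to the clamped infrared thermometer

## Task

Switch on the clamped infrared thermometer: squeeze its red trigger fully home, then let it spring right back (it then goes on reading by itself). Then take the white sample dish by its two long sides, lift it clear of the bench as it stands, crosswise to the thermometer's line of sight, and only then give it a quarter turn (either way) so that it lies end-on to the lens and your fingers do not block the view. Finish still holding the dish in the air, level and still, with the gingerbread ball at lens height straight in front of the lens and about 12 cm from it; keep the dish level and the ball in the middle of the dish all the time, do not touch the ball, and leave the other things where they are.

Things in the scene. Friction and masses are not known exactly. Their poses are not given: they have to be found in the camera images.
- thermometer: Pistol-shaped infrared thermometer, yellow and dark grey, fixed on its side in a steel bench stand. Origin: on the bench under the stand's middle; x: level, line of sight out of the lens; y: level, down its handle; z up. Barrel 130 mm above the bench along x, from -84 to 80 mm, 50 mm wide, 42 high; clamp round it 62 mm wide, top 157 mm up; foot 150 x 120 x 12 mm round the origin.
- handle (a point): Middle of the dark grey pistol grip, which lies level and sticks out sideways, 130 mm above the bench, at x = -35, y = 65 mm in the thermometer's frame (same axes). Handle 36 mm thick in x (back at x = -53, front at x = -17), 32 mm high, from y = 25 to 120 mm; then a yellow butt 42 mm thick to y = 140. Free space below it, bar the foot.
- trigger (a joint): Red sprung trigger in front (+x) of the handle; hinges about an upright axis at x = 0, y = 30 mm of the thermometer's frame and swings to the handle: 0 rad at rest, 0.28 home on its stop (clear of the handle). Spring 3 N at rest, 6 N home, at 30 mm from the hinge. Trigger front to handle back: 57 mm at rest; when home about 50 mm, 27 mm from the hinge. Springs back when let go.
- trigger_face (a point): Middle of the trigger's front face. The trigger is a bar 48 mm long (along y at rest, from y = 30 to 78 mm), 9 mm thick, 18 mm high; this point lies 30 mm from its hinge, at rest at x = 4.5, y = 60, height 130 mm in the thermometer's frame. Moves with the trigger.
- lens (a point): Centre of the lens front, 130 mm above the bench, at x = 80, y = 0 mm in the thermometer's frame; looks along +x. Axes as the thermometer's.
- dish: White oblong sample dish, 240 g. Origin: centre of underside; x: long axis; z up. 150 x 64 mm, rounded corners; long sides straight and upright, 28 mm high over the middle 100 mm, ends 21 mm. Dished floor: 9 mm above the underside in the middle, rising 6 degrees to the ends, 8 to the sides. Starts on the bench ahead of the lens, long axis within 15 degrees of square to the line of sight.
- ball_center (a point): Centre of the loose gingerbread ball, brown with pale sugar specks, 36 mm in diameter, 22 g, free to roll in the dish. It starts in the middle of the dish, its centre 27 mm above the dish's underside.
- loaf_tin: Bystander: loaf in a metal tin 210 x 100 mm, 78 mm high; origin under its centre, x its length. Leave alone.
- spice_jar: Bystander: brown jar with a steel lid, 54 mm across, 68 mm high; origin under its centre. Leave alone.
- scraper: Bystander: dough scraper lying flat, steel blade 75 x 120 mm with a wooden handle, 20 mm high; origin on the bench below the blade. Leave alone.
Mind the look-alikes: they are no part of the job. What is shaped like the part that bears ball_center but purple is not meant. Leave any yellow look-alike of the dish alone.

How it is judged:
On the way, in this order (a step that is already met when the one before it is completed fails the run):
1. the trigger is squeezed home (value of joint trigger above 0.22 rad), for 0.15 s.
2. the trigger has sprung back, let go (value of joint trigger below 0.03 rad and contact force between the fingers and thermometer below 0.2 N), for 0.1 s.
3. the dish is lifted clear of the bench, still crosswise to the line of sight (height (world z) of dish above 0.025 m and angle between the x axis of dish and the x axis of thermometer, either way round above 1.05 rad and contact force between the fingers and dish above 1 N), for 0.1 s.
At the end, for the whole second after the job is handed in: Trigger at rest. Dish gripped across its width near the middle, in the air, still, over 80 mm up, level within 5 degrees, long axis within 10 degrees of the line of sight. Ball within 12 mm of the dish middle, 80 to 170 mm ahead of the lens, within 16 mm of the line of sight sideways and in height (value of joint trigger below 0.03 rad and height (world z) of dish above 0.08 m and contact force between the fingers and dish above 1 N and contact force between dish and thermometer below 0.1 N and angle between the x axis of dish and the x axis of thermometer, either way round below 0.17 rad and angle between dish's own z axis and vertical below 0.09 rad and horizontal distance between ball_center and dish below 0.012 m and z of ball_center in the frame of dish between 0.02 and 0.035 m and x of ball_center in the frame of lens between 0.08 and 0.17 m and y of ball_center in the frame of lens between -0.016 and 0.016 m and z of ball_center in the frame of lens between -0.016 and 0.016 m and y of the grasp point in the frame of dish between -0.02 and 0.02 m and x of the grasp point in the frame of dish between -0.05 and 0.05 m and linear speed of dish below 0.03 m/s and angular speed of dish below 0.15 rad/s); the arm keeps its last pose, push and grip.
It fails at once if the loaf tin, the spice jar or the dough scraper is pushed 20 mm away (distance of any of loaf_tin, spice_jar, scraper from where it was at the start of the episode above 0.02 m).
It fails at once if the ball rolls out of the middle of the dish (22 mm off) (horizontal distance between ball_center and dish above 0.022 m).
It fails at once if the ball is touched (contact force between the fingers and ball above 0.3 N).
It fails at once if the dish is tipped (12 degrees) (angle between dish's own z axis and vertical above 0.21 rad).
It also fails if it takes over 54 s, if anything falls off the work surface, if the arm or the gripper's body presses on something with over 40 N, if the wrist force passes 120 N, or if a joint passes its speed limit or range.

## Robot

A 7-joint arm with a two-finger parallel gripper is mounted at the origin on the work surface. World frame = base frame: x ahead of the robot, y to its left, z up, the work surface at z = 0. Lengths are in m, angles in rad, forces in N, time in s.
With the tool pointing down it reaches from about 0.4 to 0.85 m from the base axis. Payload 6.9 kg.
Tool frame: the origin (TCP) lies on the centre line of the jaws, within the pads' length; the fingertips stand finger_overhang ahead of it and the grasp point (between the pads) lies 5 mm behind it (finger_overhang is the distance from the TCP to the fingertips, in m); z points along the fingers, y is the line along which they close (so a half turn about z gives the same grasp; the last joint's range is limited). The gripper opens to 85 mm and grips with 20 to 120 N. Pads are 22 mm wide; open, the fingers measure 114 mm over their backs; the gripper's body (76 mm by 85 mm) begins 54 mm behind the grasp point. The pads swing forward as they close: fully open they stand 13 mm farther back than shut.
Start: joints at [1.389, 0.507, -0.238, 1.5, 0.126, 1.149, -0.155], TCP at [0.177, -0.599, 0.245] pointing down, gripper open.
Joint ranges: [-3.08, 3.08], [-0.24, 2.05], [-1.43, 1.35], [0, 2.5], [-1.52, 4.66], [0.17, 1.96], [-2.89, 2.89]. Speed limits (rad/s): [2.39, 2.39, 3.14, 3.14, 3.14, 3.14, 3.14].

## Interface

Orientations are given as a 3x3 rotation matrix whose columns are the frame's x, y, z axes.
In Python, from plant import get_state, read_camera, hand_in, finger_overhang gives the robot as it stands.
- The arm moves only by the tool arm_command, never from a script. Its argument "deltas" is a list of rows, each a list of 5 numbers: the shift along the tool's x, y, z in cm, then the turn about the tool's z in degrees, then the gripper command: -1 is shut, 1 is fully open, values between are in proportion. A call has 1 to 10 rows; each row is the pose to reach, as a shift and turn from the pose commanded when the call began, along the tool's axes at that moment; what a row does not reach only later rows make up. A row lasts 1/8 s, in which the tool goes at most 62.5 mm and 10.7 degrees, less where a joint would pass 70% of its speed; a pose out of reach is approached as far as the arm can. A call with a gripper value outside its range is refused whole. The fingers move at their own pace and stop on an object; "force" is the grip in N (left out, the last holds). Time passes only in rows, so rows that repeat a pose let the fingers close. It gives the time, the measured TCP pose, the force, the opening and the grip force at its end, in the units of the state.
- get_state(): the state, without advancing time (a new reading comes with each control period).
- read_camera(name): name is "scene" or "side" or "wrist"; returns a dict with "frame" (400x640x3 uint8, red, green, blue), "fx", "fy", "cx", "cy" (pixels), "cam_to_world" (4x4, takes a point from camera to world coordinates). Camera axes: x right, y down, z forward; pixel columns grow to the right and rows downward; lengths in m; the calibration is good to about 2 mm. A picture is of the moment at which its call begins. There is no depth.
- hand_in(): hands the job in; it is judged then, once.
The state is a dict: "t": time; "joint_pos": joint angles; "qd": joint speeds; "joint_efforts": joint torques, N m; "position": TCP position; "tcp_rot": TCP orientation; "force": force on the tool from outside, world axes, zero at the start; "wrist_torque": the same for the moment, N m; "grip_width": opening from 0.0 (shut) to 1.0 (fully open); "grasp_force": force on a finger pad.
Only numpy, scipy, OpenCV 4.12 (cv2) and the standard library are available. Lean on these libraries where they do the work, as an engineer would, in place of code of your own. Each camera call takes 0.05 s, during which the arm holds its last target. There are 200 camera calls.

## Working session

There is one attempt and no reset: what is moved stays moved. The work goes in short steps, Python scripts to look and compute and a tool call to move; the robot and the scene stay as the last step left them, time stands still between calls to the robot, and variables do not carry over. Pictures are saved under pics/ and viewed, at most 10 in all, crops included, and the job is handed in when it is done.

Besides the shell and the picture viewer there is one more tool, called after "Request:" as name(argument=value, ...), one argument or row to a line, values as JSON. arm_command: Moves the arm, as the interface text tells. Its arguments: {"type":"object","properties":{"deltas":{"type":"array","items":{"type":"array","items":{"type":"number"}}},"force":{"type":"number"}},"required":["deltas"]}

```bash
mkdir -p pics; ls; python3 - <<'E'
from plant import *
import cv2, numpy as np
s=get_state(); print(s['t'],s['position'],np.round(s['tcp_rot'],3),s['grip_width'],finger_overhang if not callable(finger_overhang) else finger_overhang())
for n in ('scene','side'):
    c=read_camera(n); cv2.imwrite(f'pics/{n}0.png',c['frame'][:,:,::-1]); print(n,c['fx'],c['cx'],c['cy'],np.round(c['cam_to_world'],3).tolist())
E
```

```text
pics
0.0 [ 0.17716018 -0.59887439  0.24444739] [[ 0.959  0.284 -0.001]
 [ 0.284 -0.959  0.002]
 [-0.    -0.002 -1.   ]] 0.9996967998054588 0.014
scene 478.3936621575059 320.83858041192036 197.3375254182262 [[-0.373, 0.521, -0.768, 1.586], [0.928, 0.211, -0.308, 0.406], [0.002, -0.827, -0.562, 0.859], [0.0, 0.0, 0.0, 1.0]]
side 380.01751688115024 317.82956052919536 200.17458472195042 [[-0.958, -0.23, 0.171, 0.319], [-0.286, 0.734, -0.616, 0.843], [0.016, -0.639, -0.769, 1.116], [0.0, 0.0, 0.0, 1.0]]
```

View pics/scene0.png

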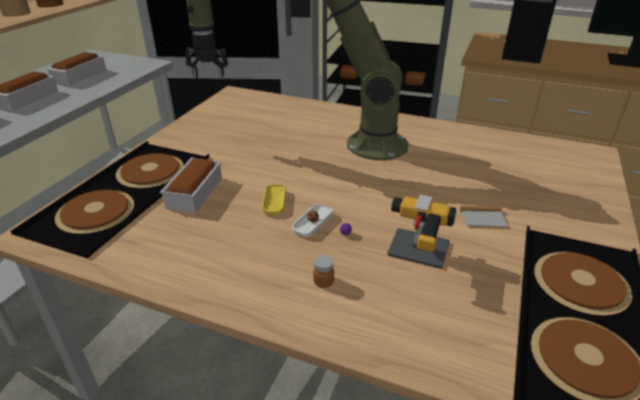

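View pics/side0.png

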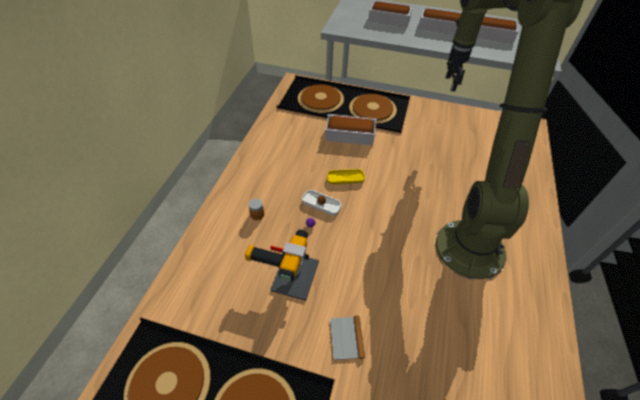

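The white dish with the brown ball is at scene (313,220) / side (321,203). The yellow look-alike is at scene (275,198) and the purple ball at scene (346,229); both stay alone. The thermometer is at scene (425,225) and its line of sight runs towards the dish. I'll enlarge both views to confirm.

```bash
cat > h.py <<'E'
from plant import *
import cv2, numpy as np
def ray(c,u,v):
    T=np.array(c['cam_to_world']); d=T[:3,:3]@[(u-c['cx'])/c['fx'],(v-c['cy'])/c['fy'],1]
    return T[:3,3],d/np.linalg.norm(d)
def onz(c,u,v,z):
    o,d=ray(c,u,v); return o+d*(z-o[2])/d[2]
def tri(a,p,b,q):
    o1,d1=ray(a,*p); o2,d2=ray(b,*q)
    s=np.linalg.lstsq(np.c_[d1,-d2],o2-o1,rcond=None)[0]
    A,B=o1+s[0]*d1,o2+s[1]*d2
    return (A+B)/2,np.linalg.norm(A-B)
def hsv(c): return cv2.cvtColor(c['frame'],cv2.COLOR_RGB2HSV)
E
python3 - <<'E'
from h import *
a=read_camera('scene');b=read_camera('side')
A=cv2.resize(a['frame'][185:285,260:460],None,fx=4,fy=4,interpolation=cv2.INTER_CUBIC)[:400]
B=cv2.resize(b['frame'][185:305,230:360],None,fx=4,fy=4,interpolation=cv2.INTER_CUBIC)
cv2.imwrite('pics/cA.png',A[:,:,::-1]);cv2.imwrite('pics/cB.png',B[:,:,::-1])
import pickle;pickle.dump((a,b),open('ab.pkl','wb'))
E
```

```text
(no output)
```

View pics/cA.png

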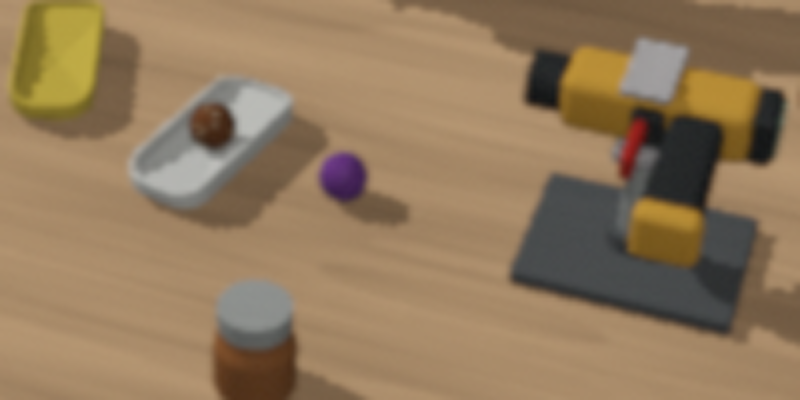

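View pics/cB.png

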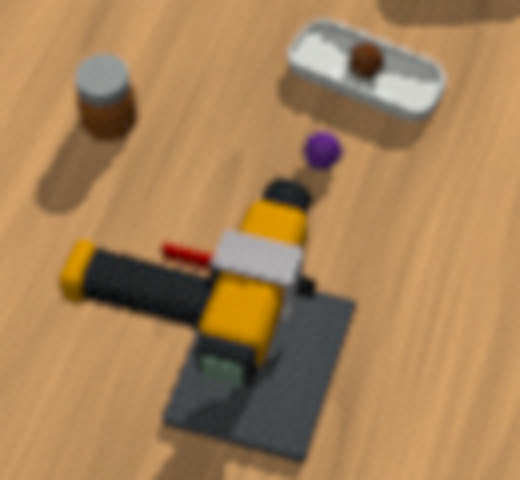

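The crop confirms it: the white dish holds the speckled brown ball, the purple ball is loose on the bench, and the red trigger sits in front of the grey handle. Next I'll measure the poses.

```bash
python3 - <<'E'
from h import *
import pickle
a,b=pickle.load(open('ab.pkl','rb'))
f=lambda c,p,z,o:onz(c,o[0]+(p[0]-1.5)/4,o[1]+(p[1]-1.5)/4,z)
oa=(260,185);ob=(230,185)
print('foot scene')
P=np.array([f(a,p,.012,oa)[:2] for p in [(556,174),(756,220),(732,322),(513,272)]])
print(P.round(4),P.mean(0).round(4), 'edge dirs',[np.degrees(np.arctan2(*(P[i]-P[j])[::-1])).round(1) for i,j in((0,1),(3,2),(3,0),(2,1))], [np.linalg.norm(P[i]-P[j]).round(3) for i,j in((0,1),(3,2),(3,0),(2,1))])
Q=np.array([f(b,p,.012,ob)[:2] for p in [(356,301),(303,455),(166,418)]])
print('foot side',Q.round(4),((Q[0]+Q[2])/2).round(4),np.degrees(np.arctan2(*(Q[0]-Q[1])[::-1])))
for n,c,o,q in(('sc',a,oa,[(640,38),(690,45),(668,103),(620,92)]),('sd',b,ob,[(222,231),(302,249),(297,283),(213,264)])):
    C=np.array([f(c,p,.157,o)[:2] for p in q]);print('clamp',n,C.round(4).tolist(),C.mean(0).round(4))
def cen(c,lo,hi,box):
    m=cv2.inRange(hsv(c),lo,hi);k=np.zeros_like(m);x0,y0,x1,y1=box;k[y0:y1,x0:x1]=m[y0:y1,x0:x1]
    n,l,s,ce=cv2.connectedComponentsWithStats(k);i=1+np.argmax(s[1:,4]);return ce[i],s[i],(l==i)
def two(nm,lo,hi,ba,bb):
    p,sa,_=cen(a,lo,hi,ba);q,sb,_=cen(b,lo,hi,bb);print(nm,p.round(1),q.round(1),sa[4],sb[4],tri(a,p,b,q))
two('purple',(120,60,30),(160,255,255),(260,185,460,285),(230,185,360,305))
two('red trig',(172,150,60),(180,255,255),(400,185,460,285),(230,185,360,305))
two('ball',(0,90,20),(11,255,130),(300,208,322,224),(312,192,330,206))
for n,c,box in(('sc',a,(290,202,336,240)),('sd',b,(298,186,345,218))):
    _,s,m=cen(c,(0,0,110),(180,60,255),box)
    pts=np.array([onz(c,u,v,.026)[:2] for v,u in np.argwhere(m)])
    r=cv2.minAreaRect((pts*1000).astype(np.float32));print('dish',n,s[4],r)
E
```

```text
foot scene
[[0.4896 0.2083]
 [0.4883 0.3508]
 [0.6001 0.3539]
 [0.6056 0.2082]] [0.5459 0.2803] edge dirs [np.float64(-89.5), np.float64(-87.9), np.float64(-0.1), np.float64(1.6)] [np.float64(0.142), np.float64(0.146), np.float64(0.116), np.float64(0.112)]
foot side [[0.4872 0.2065]
 [0.4874 0.3506]
 [0.6003 0.3525]] [0.5437 0.2795] -90.08264900998815
clamp sc [[0.5135, 0.2573], [0.5094, 0.2896], [0.5798, 0.2895], [0.5793, 0.2588]] [0.5455 0.2738]
clamp sd [[0.5783, 0.2619], [0.5161, 0.2593], [0.5107, 0.2883], [0.5749, 0.2911]] [0.545  0.2751]
purple [345.2 228.6] [310.1 222. ] 104 59 (array([0.55959539, 0.07016912, 0.01996777]), np.float64(0.0010187432957723147))Traceback (most recent call last):
  File "<stdin>", line 19, in <module>
  File "<stdin>", line 17, in two
  File "<stdin>", line 15, in cen
    return _wrapfunc(a, 'argmax', axis=axis, out=out, **kwds)
    return bound(*args, **kwds)
ValueError: attempt to get argmax of an empty sequence
```

```bash
python3 - <<'E'
from h import *
import pickle
a,b=pickle.load(open('ab.pkl','rb'))
def cen(c,f,box):
    x0,y0,x1,y1=box;m=np.zeros(c['frame'].shape[:2],np.uint8);m[y0:y1,x0:x1]=f(hsv(c).astype(int))[y0:y1,x0:x1]
    n,l,s,ce=cv2.connectedComponentsWithStats(m);i=1+np.argmax(s[1:,4]);return ce[i],s[i],(l==i)
def two(nm,f,ba,bb):
    p,sa,_=cen(a,f,ba);q,sb,_=cen(b,f,bb);print(nm,p.round(1),q.round(1),sa[4],sb[4],tri(a,p,b,q))
two('red trig',lambda h:((h[...,0]>172)|(h[...,0]<5))&(h[...,1]>160)&(h[...,2]>60),(405,205,440,235),(262,240,290,256))
two('ball',lambda h:((h[...,0]<14)|(h[...,0]>175))&(h[...,1]>90)&(h[...,2]<150),(302,208,322,224),(314,193,330,206))
two('butt',lambda h:(h[...,0]>15)&(h[...,0]<30)&(h[...,1]>180)&(h[...,2]>90),(412,232,440,255),(240,240,256,265))
for n,c,box in(('sc',a,(290,202,336,240)),('sd',b,(298,186,345,218))):
    _,s,m=cen(c,lambda h:(h[...,1]<60)&(h[...,2]>90),box)
    for z in (.025,):
        pts=np.array([onz(c,u,v,z)[:2] for v,u in np.argwhere(m)])
        print('dish',n,s,cv2.minAreaRect((pts*1000).astype(np.float32)))
# lens cap front centre, scene (crop 528,80) side (290,183 top-ish)
print('lens',tri(a,(260+529/4,185+80/4),b,(230+288/4,185+187/4)))
E
```

```text
red trig [418.1 220.5] [276.1 248.4] 40 23 (array([0.6025782 , 0.27632799, 0.13628274]), np.float64(0.0026349669732766466))
ball [312.6 215.7] [321.  199.4] 78 45 (array([ 0.54963282, -0.03482838,  0.02960768]), np.float64(0.0009217222077456402))
butt [426.2 243.9] [248.7 251.8] 156 83 (array([0.67868838, 0.31149152, 0.13164648]), np.float64(0.0011907480704601632))
dish sc [292 204  41  33 738] ((559.342041015625, -32.47370910644531), (78.00630187988281, 162.44259643554688), 79.47722625732422)
dish sd [302 190  39  25 532] ((546.92138671875, -27.750102996826172), (75.18651580810547, 150.84608459472656), 79.3327865600586)
lens (array([0.54861257, 0.19364298, 0.12933042]), np.float64(0.0032289184553244104))
```

The thermometer origin is about (0.546, 0.278) and it looks along world -y. The ball and dish are at about (0.55, -0.034), with the dish yawed about -10.5°. First move is to a hover above the trigger.

Request:
arm_command(
  deltas=[
    [37,-42,0,16.5,1],
    [37,-42,0,16.5,1],
    [37,-42,0,16.5,1],
    [37,-42,0,16.5,1],
    [37,-42,0,16.5,1],
    [37,-42,0,16.5,1],
    [37,-42,0,16.5,1],
    [37,-42,0,16.5,1],
    [37,-42,0,16.5,1],
    [37,-42,0,16.5,1],
  ],
  force=30,
)

```text
t: 1.45
position: [0.4146, -0.0869, 0.2456]
tcp_rot: [[1.0, 0.008, 0.002], [0.008, -1.0, 0.002], [0.002, -0.002, -1.0]]
force: [-0.4, -0.8, -1.8]
grip_width: 1.002
grasp_force: 0.0
```

Request:
arm_command(
  deltas=[
    [19.2,-39.5,0,0.5,1],
    [19.2,-39.5,0,0.5,1],
    [19.2,-39.5,0,0.5,1],
    [19.2,-39.5,0,0.5,1],
    [19.2,-39.5,0,0.5,1],
    [19.2,-39.5,0,0.5,1],
    [19.2,-39.5,0,0.5,1],
    [19.2,-39.5,0,0.5,1],
    [19.2,-39.5,0,0.5,1],
  ],
)

```text
t: 2.58
position: [0.6053, 0.3022, 0.2444]
tcp_rot: [[1.0, -0.009, -0.001], [-0.009, -1.0, -0.002], [-0.001, 0.002, -1.0]]
force: [0.5, 0.2, -0.0]
grip_width: 1.002
grasp_force: 0.0
```

```bash
python3 - <<'E'
from h import *
c=read_camera('wrist'); f=c['frame'].copy()
s=get_state();print(s['position'],np.round(s['tcp_rot'],3).tolist())
T=np.array(c['cam_to_world']);print(np.round(T,3).tolist(),c['fx'])
def px(p):
    q=T[:3,:3].T@(np.array(p)-T[:3,3]);return q[0]/q[2]*c['fx']+c['cx'],q[1]/q[2]*c['fy']+c['cy']
# predictions of handle/trigger/butt from estimate
O=np.array([.546,.278,0])
for x,y,z in((-53,70,146),(-17,70,146),(4.5,60,139),(4.5,78,139),(-56,140,151),(-14,140,151)):
    u,v=px(O+[y/1e3,-x/1e3,z/1e3]);print((x,y,z),round(u),round(v));cv2.circle(f,(int(round(u)),int(round(v))),3,(0,255,0),1)
cv2.imwrite('pics/w1.png',f[:,:,::-1])
import pickle;pickle.dump(c,open('w1.pkl','wb'))
E
```

```text
[0.60536106 0.30136176 0.24489362] [[1.0, -0.011, -0.0], [-0.011, -1.0, -0.002], [-0.0, 0.002, -1.0]]
[[-0.01, -0.952, -0.306, 0.684], [-1.0, 0.01, 0.001, 0.302], [0.002, 0.306, -0.952, 0.374], [0.0, 0.0, 0.0, 1.0]] 304.7567543981822
(-53, 70, 146) 283 190
(-17, 70, 146) 329 190
(4.5, 60, 139) 355 199
(4.5, 78, 139) 356 177
(-56, 140, 151) 273 95
(-14, 140, 151) 333 95
```

View pics/w1.png

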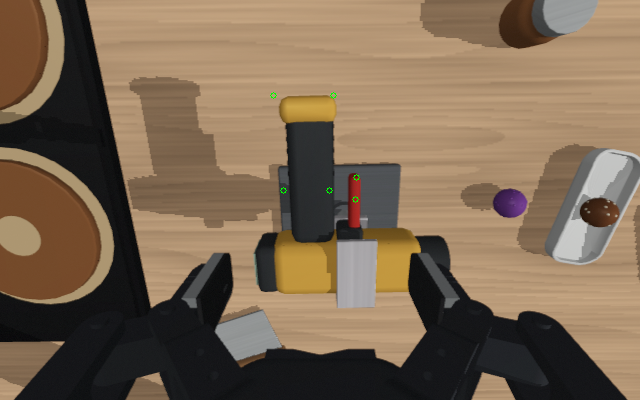

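In the wrist picture the handle (289–335, 190) and the trigger (349–362, 200) sit about 5 px right of my prediction. That puts the thermometer origin at about (0.545, 0.274) and the jaws centred on the squeeze. I'll descend, squeeze and release.

Request:
arm_command(
  deltas=[
    [-0.3,0,4,0,1],
    [-0.3,0,8,0,1],
    [-0.3,0,11.7,0,1],
    [-0.3,0,11.7,0,1],
    [-0.3,0,11.7,0,1],
  ],
)

```text
t: 3.25
position: [0.603, 0.3027, 0.1302]
tcp_rot: [[1.0, -0.01, 0.002], [-0.01, -1.0, 0.001], [0.002, -0.001, -1.0]]
force: [0.4, 0.0, -0.2]
grip_width: 1.003
grasp_force: 0.0
```

Request:
arm_command(
  deltas=[
    [0,0,0,0,0.0],
    [0,0,0,0,0.0],
    [0,0,0,0,-0.3],
    [0,0,0,0,-0.3],
    [0,0,0,0,-0.3],
    [0,0,0,0,-0.3],
    [0,0,0,0,-0.3],
    [0,0,0,0,-0.3],
  ],
  force=30,
)

```text
t: 4.25
position: [0.6037, 0.301, 0.1305]
tcp_rot: [[1.0, -0.01, 0.004], [-0.01, -1.0, -0.003], [0.004, 0.003, -1.0]]
force: [0.6, -6.7, 8.5]
grip_width: 0.603
grasp_force: 30.0
```

```bash
python3 - <<'E'
from h import *
c=read_camera('wrist'); s=get_state();print(s['t'],s['position'],s['grip_width'],s['grasp_force'],s['force'])
cv2.imwrite('pics/w2.png',c['frame'][:,:,::-1])
E
```

```text
4.3 [0.60371879 0.30103895 0.13052259] 0.6066612877337815 29.95311383390799 [ 0.8728726  -6.61024861  8.67563969]
```

View pics/w2.png

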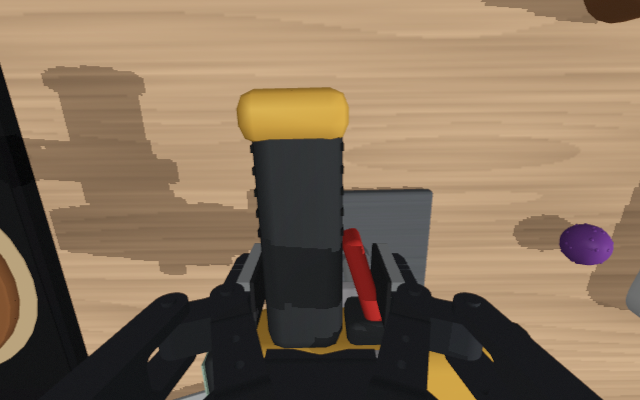

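The picture shows the red trigger swung in against the handle, from (350,235) to (375,310), about 0.3 rad. The opening of 51 mm agrees with it being home. Release and rise.

Request:
arm_command(
  deltas=[
    [0,0,0,0,-0.3],
    [0,0,0,0,1],
    [0,0,0,0,1],
    [0,0,0,0,1],
    [0,0,0,0,1],
    [0,0,0,0,1],
  ],
)

```text
t: 5.05
position: [0.602, 0.3037, 0.1283]
tcp_rot: [[1.0, -0.009, 0.0], [-0.009, -1.0, 0.0], [0.0, -0.0, -1.0]]
force: [0.2, -0.2, -0.1]
grip_width: 0.997
grasp_force: 0.0
```

Request:
arm_command(
  deltas=[
    [0,0,0,0,1],
    [0,0,-4,0,1],
    [0,0,-8,0,1],
    [0,0,-11.5,0,1],
    [0,0,-11.5,0,1],
  ],
)

```text
t: 5.68
position: [0.6031, 0.3045, 0.2468]
tcp_rot: [[1.0, -0.009, 0.005], [-0.009, -1.0, 0.003], [0.005, -0.003, -1.0]]
force: [-0.5, 0.2, -0.5]
grip_width: 1.0
grasp_force: 0.0
```

Request:
arm_command(
  deltas=[
    [-5,33.8,0,10,1],
    [-5,33.8,0,10,1],
    [-5,33.8,0,10,1],
    [-5,33.8,0,10,1],
    [-5,33.8,0,10,1],
    [-5,33.8,0,10,1],
    [-5,33.8,0,10,1],
    [-5,33.8,0,10,1],
  ],
)

```text
t: 6.68
position: [0.5489, -0.0331, 0.2429]
tcp_rot: [[0.983, -0.182, -0.001], [-0.182, -0.983, 0.001], [-0.001, -0.001, -1.0]]
force: [0.3, -0.6, -1.0]
grip_width: 0.999
grasp_force: 0.0
```

```bash
python3 - <<'E'
from h import *
c=read_camera('wrist'); s=get_state();R=np.array(s['tcp_rot']);p=np.array(s['position']);print(s['t'],p,R.round(3).tolist())
h=hsv(c).astype(int)
def comp(m):
    n,l,st,ce=cv2.connectedComponentsWithStats(m.astype(np.uint8));i=1+np.argmax(st[1:,4]);return ce[i],st[i],l==i
w=(h[...,1]<50)&(h[...,2]>120);w[300:]=0
ce,st,m=comp(w);print('white',ce,st)
pts=np.array([onz(c,u,v,.026)[:2] for v,u in np.argwhere(m)])
r=cv2.minAreaRect((pts*1000).astype(np.float32));print('dish',r)
b=((h[...,0]<14)|(h[...,0]>172))&(h[...,1]>110)&(h[...,2]<140)
x,y,ww,hh=st[:4];k=np.zeros_like(b);k[y:y+hh,x:x+ww]=b[y:y+hh,x:x+ww]
ce,st,_=comp(k);print('ball px',ce,st,onz(c,*ce,.030))
cv2.imwrite('pics/w3.png',c['frame'][:,:,::-1])
E
```

```text
6.725 [ 0.54904926 -0.03249921  0.24300424] [[0.984, -0.18, -0.0], [-0.18, -0.984, 0.001], [-0.0, -0.001, -1.0]]
white [320.31553702 163.27758081] [ 294  101   58  126 4795]
dish ((550.8749389648438, -36.02574920654297), (64.77227020263672, 146.85301208496094), 79.12406921386719)
ball px [322.21658986 169.47465438] [308 155  30  30 651] [ 0.54956674 -0.03560264  0.03      ]
```

View pics/w3.png

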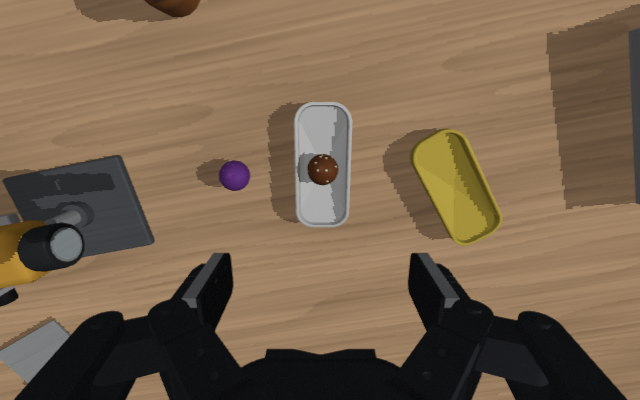

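The dish is centred at pixel (322,165) and runs parallel to the jaws' plane, with the ball in its middle at (322,169). The purple ball (235,175) and the yellow dish (456,187) are clear of the fingers. Descend.

Request:
arm_command(
  deltas=[
    [0.2,0.3,5,0.5,1],
    [0.2,0.3,10,0.5,1],
    [0.2,0.3,15,0.5,1],
    [0.2,0.3,18,0.5,1],
    [0.2,0.3,20,0.5,1],
    [0.2,0.3,21,0.5,1],
    [0.2,0.3,21.8,0.5,1],
    [0.2,0.3,22.2,0.5,1],
    [0.2,0.3,22.2,0.5,1],
    [0.2,0.3,22.2,0.5,1],
  ],
)

```text
t: 7.98
position: [0.5508, -0.0375, 0.0218]
tcp_rot: [[0.982, -0.191, 0.001], [-0.191, -0.982, -0.0], [0.001, -0.0, -1.0]]
force: [-0.3, 0.3, -0.3]
grip_width: 1.0
grasp_force: 0.0
```

```bash
python3 - <<'E'
from h import *
c=read_camera('wrist'); s=get_state();print(s['t'],s['position'],s['force'])
cv2.imwrite('pics/w4.png',c['frame'][:,:,::-1])
E
```

```text
8.025 [ 0.55075499 -0.03750595  0.02181513] [ 0.18798914  0.2321488  -0.31185513]
```

View pics/w4.png

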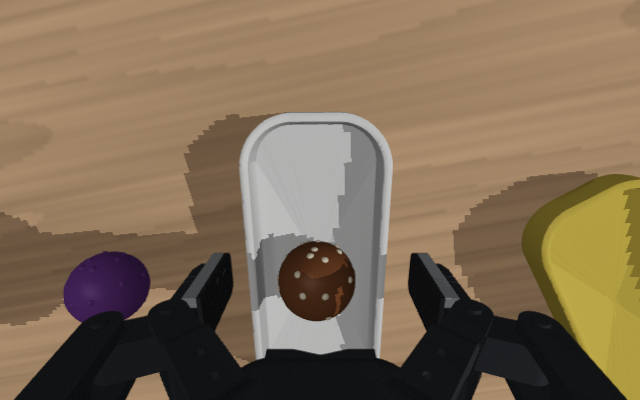

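The jaws straddle the dish, whose edges at columns 250 and 382 sit about 2 mm left of the jaw centre. I'll nudge the tool over and close gently.

Request:
arm_command(
  deltas=[
    [0,-0.2,0.2,0,0.8],
    [0,-0.2,0.2,0,0.65],
    [0,-0.2,0.2,0,0.6],
    [0,-0.2,0.2,0,0.55],
    [0,-0.2,0.2,0,0.5],
    [0,-0.2,0.2,0,0.45],
    [0,-0.2,0.2,0,0.4],
    [0,-0.2,0.2,0,0.3],
    [0,-0.2,0.2,0,0.2],
    [0,-0.2,0.2,0,0.2],
  ],
  force=25,
)

```text
t: 9.28
position: [0.5508, -0.0357, 0.0195]
tcp_rot: [[0.982, -0.191, 0.0], [-0.191, -0.982, -0.0], [0.0, 0.0, -1.0]]
force: [-1.5, -2.0, 5.4]
grip_width: 0.745
grasp_force: 28.0
```

Request:
arm_command(
  deltas=[
    [0,0,0,0,0.2],
    [0,0,-0.2,0,0.2],
    [0,0,-0.4,0,0.2],
    [0,0,-0.7,0,0.2],
    [0,0,-1.1,0,0.2],
    [0,0,-1.5,0,0.2],
    [0,0,-1.9,0,0.2],
    [0,0,-2.2,0,0.2],
    [0,0,-2.4,0,0.2],
    [0,0,-2.5,0,0.2],
  ],
  force=40,
)

```text
t: 10.52
position: [0.5508, -0.0355, 0.0444]
tcp_rot: [[0.982, -0.191, 0.0], [-0.191, -0.982, -0.0], [0.0, -0.0, -1.0]]
force: [0.1, -0.2, -3.0]
grip_width: 0.733
grasp_force: 44.5
```

```bash
cat > look.py <<'E'
import sys
from h import *
c=read_camera('wrist'); s=get_state();print(s['t'],s['position'],np.round(s['tcp_rot'],3).tolist(),s['force'],s['grasp_force'])
h=hsv(c).astype(int);m=((h[...,0]<14)|(h[...,0]>172))&(h[...,1]>110)&(h[...,2]<140);m[:230]=0;m[350:]=0;m[:,:260]=0;m[:,380:]=0
n,l,st,ce=cv2.connectedComponentsWithStats(m.astype(np.uint8));i=1+np.argmax(st[1:,4]);print('ball',ce[i],st[i])
cv2.imwrite(sys.argv[1],c['frame'][:,:,::-1])
E
python3 look.py pics/w5.png
```

```text
10.575 [ 0.55082329 -0.03546152  0.04442567] [[0.982, -0.191, 0.0], [-0.191, -0.982, 0.0], [0.0, -0.0, -1.0]] [-0.07674261  0.05491437 -1.77247566] 44.45032238960266
ball [320.0295858  283.34319527] [ 282  243   77   81 4563]
```

View pics/w5.png

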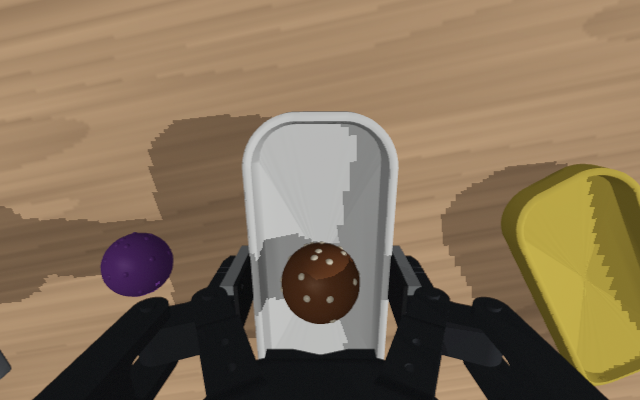

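The dish is held level with the ball centred at (320,283), about 25 mm up. I'll lift it further and then turn it slowly clockwise.

Request:
arm_command(
  deltas=[
    [0,0,-0.2,0,0.2],
    [0,0,-0.7,0,0.2],
    [0,0,-1.5,0,0.2],
    [0,0,-2.5,0,0.2],
    [0,0,-3.7,0,0.2],
    [0,0,-5,0,0.2],
    [0,0,-6.2,0,0.2],
    [0,0,-7.1,0,0.2],
    [0,0,-7.6,0,0.2],
    [0,0,-7.8,0,0.2],
  ],
)

```text
t: 11.82
position: [0.5508, -0.0354, 0.1225]
tcp_rot: [[0.982, -0.191, 0.0], [-0.191, -0.982, -0.0], [0.0, -0.0, -1.0]]
force: [-0.5, -0.1, -2.7]
grip_width: 0.742
grasp_force: 44.5
```

```bash
python3 look.py pics/w6.png; python3 -c "
from plant import *
print(get_state()['joint_pos'])"
```

```text
11.875 [ 0.55081905 -0.0354718   0.12247868] [[0.982, -0.191, 0.0], [-0.191, -0.982, 0.0], [0.0, -0.0, -1.0]] [-0.10765799  0.7657941  -2.71678619] 44.49639916419983
ball [320.03430944 283.44973776] [ 282  243   77   81 4576]
[ 0.27835589  0.54355371 -0.39249719  1.8562256   0.28047884  0.79605569
 -2.02405488]
```

Joint 7 has room only for the counter-clockwise turn (about 101°), so I'll take that direction slowly.

Request:
arm_command(
  deltas=[
    [0,0,0,-1,0.2],
    [0,0,0,-3,0.2],
    [0,0,0,-6,0.2],
    [0,0,0,-10,0.2],
    [0,0,0,-15,0.2],
    [0,0,0,-20,0.2],
    [0,0,0,-24,0.2],
    [0,0,0,-27,0.2],
    [0,0,0,-29,0.2],
    [0,0,0,-30,0.2],
  ],
)

```text
t: 13.12
position: [0.5507, -0.0355, 0.1222]
tcp_rot: [[0.945, 0.326, -0.0], [0.326, -0.945, 0.0], [-0.0, -0.0, -1.0]]
force: [0.9, -0.7, -1.9]
grip_width: 0.738
grasp_force: 44.5
```

```bash
python3 look.py pics/w7.png; python3 -c "
from plant import *
print(get_state()['joint_pos'])"
```

```text
13.175 [ 0.55079795 -0.03552067  0.1221807 ] [[0.945, 0.327, -0.0], [0.327, -0.945, 0.0], [-0.0, -0.0, -1.0]] [-0.29758255 -0.30564477 -1.92333387] 44.49802279472351
ball [320.02186748 283.56418106] [ 282  243   77   81 4573]
[ 0.37336036  0.56677241 -0.54306051  1.85518497  0.38681103  0.82601106
 -1.60496574]
```

Request:
arm_command(
  deltas=[
    [0,0,0,-1,0.2],
    [0,0,0,-3,0.2],
    [0,0,0,-6,0.2],
    [0,0,0,-10,0.2],
    [0,0,0,-15,0.2],
    [0,0,0,-20,0.2],
    [0,0,0,-25,0.2],
    [0,0,0,-29,0.2],
    [0,0,0,-33,0.2],
    [0,0,0,-35,0.2],
  ],
)

```text
t: 14.42
position: [0.5508, -0.0355, 0.1223]
tcp_rot: [[0.586, 0.81, -0.0], [0.81, -0.586, 0.0], [0.0, -0.0, -1.0]]
force: [-0.1, 0.3, -2.3]
grip_width: 0.739
grasp_force: 44.5
```

Request:
arm_command(
  deltas=[
    [0,0,0,-2,0.2],
    [0,0,0,-5,0.2],
    [0,0,0,-9,0.2],
    [0,0,0,-14,0.2],
    [0,0,0,-19,0.2],
    [0,0,0,-24,0.2],
    [0,0,0,-29,0.2],
    [0,0,0,-33,0.2],
    [0,0,0,-35,0.2],
    [0,0,0,-36,0.2],
  ],
)

```text
t: 15.68
position: [0.5508, -0.0355, 0.1223]
tcp_rot: [[-0.0, 1.0, -0.0], [1.0, 0.0, 0.0], [0.0, -0.0, -1.0]]
force: [0.5, 0.2, -1.6]
grip_width: 0.738
grasp_force: 44.5
```

```bash
python3 look.py pics/w8.png; python3 -c "
from plant import *
print(get_state()['joint_pos'])"
```

```text
15.725 [ 0.55081554 -0.03548789  0.12227062] [[-0.001, 1.0, -0.0], [1.0, 0.001, -0.0], [-0.0, -0.0, -1.0]] [-0.2543088   0.07476787 -2.43889143] 44.49755251407623
ball [319.84467294 283.3738788 ] [ 282  243   77   81 4571]
[ 0.57125836  0.65735301 -0.89063289  1.8527639   0.62862785  0.94055411
 -0.60730687]
```

Request:
arm_command(
  deltas=[
    [0.1,0,0,0,0.2],
    [0.3,0,0,0,0.2],
    [0.7,0,0,0,0.2],
    [1.3,-0.1,0,0,0.2],
    [2,-0.1,0,0,0.2],
    [2.8,-0.2,0,0,0.2],
    [3.6,-0.2,0,0,0.2],
    [4.3,-0.3,0,0,0.2],
    [4.8,-0.3,0,0,0.2],
    [5,-0.3,0,0,0.2],
  ],
)

```text
t: 16.98
position: [0.5479, 0.015, 0.1223]
tcp_rot: [[-0.0, 1.0, 0.0], [1.0, 0.0, 0.0], [0.0, 0.0, -1.0]]
force: [0.2, -1.0, -2.6]
grip_width: 0.739
grasp_force: 44.5
```

Request:
arm_command(
  deltas=[
    [0.2,0,0,0,0.2],
    [0.6,0,0,0,0.2],
    [1.2,0,0,0,0.2],
    [2,-0.1,0,0,0.2],
    [2.9,-0.1,0,0,0.2],
    [3.8,-0.2,0,0,0.2],
    [4.6,-0.2,0,0,0.2],
    [5.3,-0.3,0,0,0.2],
    [5.8,-0.3,0,0,0.2],
    [6,-0.3,0,0,0.2],
  ],
)

```text
t: 18.23
position: [0.5448, 0.0749, 0.1223]
tcp_rot: [[-0.0, 1.0, 0.0], [1.0, 0.0, 0.0], [0.0, 0.0, -1.0]]
force: [-0.4, 0.4, -2.9]
grip_width: 0.741
grasp_force: 44.5
```

```bash
python3 look.py pics/w9.png; python3 - <<'E'
from h import *
a=read_camera('scene');b=read_camera('side')
A=cv2.resize(a['frame'][180:260,300:450],(800,427),interpolation=cv2.INTER_CUBIC)
cv2.imwrite('pics/f.png',A[:,:,::-1])
def px(c,p):
    T=np.array(c['cam_to_world']);q=T[:3,:3].T@(np.array(p)-T[:3,3]);return (q[0]/q[2]*c['fx']+c['cx'],q[1]/q[2]*c['fy']+c['cy'])
P=[]
for c in(a,b):
    u,v=px(c,(.545,.074,.13));h=hsv(c).astype(int)
    m=((h[...,0]<14)|(h[...,0]>172))&(h[...,1]>100)&(h[...,2]<150)
    k=np.zeros(m.shape,np.uint8);u0,v0=int(u),int(v);k[v0-14:v0+15,u0-14:u0+15]=m[v0-14:v0+15,u0-14:u0+15]
    n,l,st,ce=cv2.connectedComponentsWithStats(k)
    print('pred',u,v,[(ce[i].round(1).tolist(),st[i].tolist()) for i in range(1,n) if st[i,4]>5])
E
```

```text
18.275 [0.544856   0.07494055 0.12231846] [[-0.0, 1.0, 0.0], [1.0, 0.0, 0.0], [0.0, 0.0, -1.0]] [-0.39063162 -0.80586427 -1.98906016] 44.4983571767807
ball [319.86048546 282.67111305] [ 282  243   77   80 4573]
pred 349.67814762526723 194.25838253005873 [([352.5, 193.6], [351, 189, 4, 10, 35])]
pred 313.9558274249955 204.2401184104517 [([313.9, 204.2], [310, 201, 8, 8, 42])]
```

View pics/f.png

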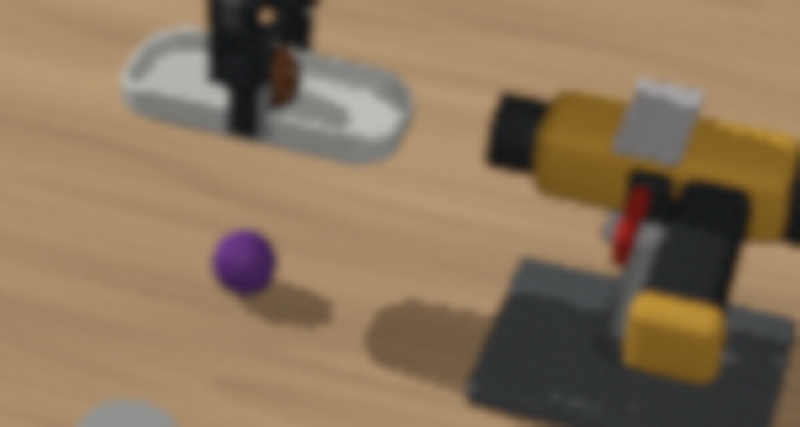

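The picture shows the dish level and end-on to the lens, with the ball beside the finger at (285,78) and the trigger back out. In the side view the ball lies exactly on the predicted pixel (313.9, 204.2). I'll let it settle and hand in.

Request:
arm_command(
  deltas=[
    [0,0,0,0,0.2],
    [0,0,0,0,0.2],
    [0,0,0,0,0.2],
    [0,0,0,0,0.2],
    [0,0,0,0,0.2],
    [0,0,0,0,0.2],
  ],
)

```text
t: 19.12
position: [0.5448, 0.0746, 0.1223]
tcp_rot: [[0.0, 1.0, 0.0], [1.0, -0.0, 0.0], [0.0, 0.0, -1.0]]
force: [0.4, 0.3, -3.4]
grip_width: 0.741
grasp_force: 44.5
```

```bash
python3 -c "
from plant import *
print(hand_in())"
```

```text
the job is handed in; nothing more can be done
None
```

I handed the job in at about 19 s: the trigger was squeezed home and released, and the dish is held level and end-on with the ball at lens height about 12 cm ahead of the lens; hand-in returned no verdict.

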